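# Match the noodle-press pistons to their barrels by trying the fit

### The job

The pistons of our noodle presses got mixed up in the wash: find by trying which piston belongs in which of the two barrels on the stand (the snug one that slides freely all the way down), and leave each fully home, collar on the rim, with its handle bar in line with the barrel's side handles. The third piston is too wide for either barrel: stand it upright in the enamel basin. Knock no piston over and leave the jars and vegetables where they are.

Things in the scene. Friction and masses are not known exactly. Their poses are not given: they have to be found in the camera images.
- piston_1: Piston, loose, standing on its steel head (32 mm high, lower edge bevelled 2.5 mm); stem 22 mm, collar 55 mm across (92 to 97 mm above the foot), on top a wooden handle bar 86 x 18 mm, 107 to 124 mm above the foot (grip across the 18 mm). 0.3 kg. Origin: centre of the foot; z up, x along the bar. The three look alike; heads 40, 44 and 48 mm wide, not marked.
- piston_2: Piston, loose, standing on its steel head (32 mm high, lower edge bevelled 2.5 mm); stem 22 mm, collar 55 mm across (92 to 97 mm above the foot), on top a wooden handle bar 86 x 18 mm, 107 to 124 mm above the foot (grip across the 18 mm). 0.3 kg. Origin: centre of the foot; z up, x along the bar. The three look alike; heads 40, 44 and 48 mm wide, not marked.
- piston_3: Piston, loose, standing on its steel head (32 mm high, lower edge bevelled 2.5 mm); stem 22 mm, collar 55 mm across (92 to 97 mm above the foot), on top a wooden handle bar 86 x 18 mm, 107 to 124 mm above the foot (grip across the 18 mm). 0.3 kg. Origin: centre of the foot; z up, x along the bar. The three look alike; heads 40, 44 and 48 mm wide, not marked.
- piston_1_collar (a point): centre of the underside of piston_1's collar, 92 mm above its foot (the face that rests on the barrel's rim when it is fully home)
- piston_2_collar (a point): centre of the underside of piston_2's collar, 92 mm above its foot (the face that rests on the barrel's rim when it is fully home)
- piston_3_collar (a point): centre of the underside of piston_3's collar, 92 mm above its foot (the face that rests on the barrel's rim when it is fully home)
- stand: wooden stand, fixed, 150 x 270 x 28 mm, origin under its centre. Two fixed upright steel press barrels on it, 65 mm either side of its centre along its y axis (left = +y), look alike: 65 mm wide at the rim, rims 133 mm above the table. Each has two wire squeeze handles reaching 70 mm from its axis along the stand's +x and -x, 25 to 35 mm below the rim.
- bore_left (a point): centre of the rim of the left (+y) barrel, 133 mm above the table; axes as the stand's. Straight bore 97 mm deep, open at the top. One barrel's bore is 42 mm wide, the other's 46; which is which varies and is not marked. The fitting piston has 1 mm play all round, the 40 mm one in the 46 mm bore 3 mm; too wide a head stops on the rim
- bore_right (a point): centre of the rim of the right (-y) barrel, 133 mm above the table; axes as the stand's. Straight bore 97 mm deep, open at the top. One barrel's bore is 42 mm wide, the other's 46; which is which varies and is not marked. The fitting piston has 1 mm play all round, the 40 mm one in the 46 mm bore 3 mm; too wide a head stops on the rim
- enamel_basin: yellow-cream enamel basin, loose, 187 mm across the rim, 96 mm high, flat inner floor about 110 mm across and 5 mm above its underside. Origin: centre of its underside
- spice_jar: red-capped spice jar, 45 mm across, 106 mm high, loose bystander, origin under its centre; leave alone
- onion: red onion, 67 mm across, 71 mm high, loose bystander, origin under its centre; leave alone
- mushroom: brown mushroom, 37 mm across, 33 mm high, loose bystander, origin under its centre; leave alone
- pickle_jar: brown jar with a yellow lid, 76 mm across, 112 mm high, loose bystander, origin under its centre; leave alone

How it is judged:
By the outcome, as a careful person would: the job done as asked, in the order asked, and still so for the second after the job is handed in, with the robot touching nothing.
It also fails if it takes over 72 s, if anything falls off the work surface, if the arm or the gripper's body presses on something with over 40 N, if the wrist force passes 120 N, or if a joint passes its speed limit or range.

### The arm

A 6-joint arm with a two-finger parallel gripper is mounted at the origin on a cart in front of the work surface, level with it; the furniture and walls round the work are solid. World frame = base frame: x ahead of the robot, y to its left, z up, the work surface at z = 0. Lengths are in mm, angles in rad, forces in N, time in s.
With the tool pointing down it reaches from about 350 to 875 mm from the base axis. Payload 4.2 kg.
Tool frame: the origin (TCP) lies midway between the tips of the shut fingers; the grasp point (between the pads) lies 19 mm behind it (arm.grasp_offset is the distance from the TCP to the grasp point, in mm); z points along the fingers, y is the line along which they close (so a half turn about z gives the same grasp; the last joint's range is limited). The gripper opens to 85 mm and grips with 20 to 120 N. Pads are 22 mm wide; open, the fingers measure 114 mm over their backs; the gripper's body (76 mm by 85 mm) begins 54 mm behind the grasp point. The pads swing forward as they close: fully open they stand 13 mm farther back than shut.
Start: joints at [1.607, 0.385, 0.008, 0, -1.194, -0.259], TCP at [138.069, 609.538, 231.312] pointing down, gripper open.
Joint ranges: [-3.14, 3.14], [-1.21, 2.06], [-1.07, 1.41], [-3.16, 2.05], [-2.99, -0.16], [-3.1, 3.1]. Speed limits (rad/s): [2.79, 2.79, 3.14, 3.14, 3.14, 3.14].

### API

Orientations are given as a unit quaternion [x, y, z, w].
In Python, from bench import arm gives the robot as it stands. The module is installed in compiled form; this text tells all that it offers.
- The arm moves only by the tool servo_tool, never from a script. Its argument "increments" is a list of rows, each a list of 7 numbers: the opening, from 0 (shut) to 1 (fully open), then the shift along the tool's x, y, z in m, then the turn, a rotation vector about the tool's x, y, z in degrees. In form: [[grip, x, y, z, ax, ay, az], ...]. A call has 1 to 12 rows; each row is the pose to reach, as a shift and turn from the pose commanded when the call began, along the tool's axes at that moment; what a row does not reach only later rows make up. A row lasts 1/8 s, in which the tool goes at most 62.5 mm and 10.7 degrees, less where a joint would pass 70% of its speed; a pose out of reach is approached as far as the arm can. A call with a gripper value outside its range is refused whole. The fingers move at their own pace and stop on an object; the grip force is fixed at half the most. Time passes only in rows, so rows that repeat a pose let the fingers close. It gives the time, the measured TCP pose, the force, the opening and the grip force at its end, in the units of the state.
- arm.read_state(): the state, without advancing time (a new reading comes with each control period).
- arm.get_image(name): name is "side" or "top" or "wrist"; returns a dict with "color" (420x560x3 uint8, red, green, blue), "fx", "fy", "cx", "cy" (pixels), "rvec" (rotation vector, rad) and "tvec" (3), from world to camera coordinates, as OpenCV has them; the wrist camera has in their place "hand_eye" (4x4, takes a point from camera to tool coordinates, whose origin is the TCP and whose axes are the flange's). Camera axes: x right, y down, z forward; pixel columns grow to the right and rows downward; lengths in mm; the calibration is good to about 2 mm. A picture is of the moment at which its call begins: read the wrist's pose just before it. There is no depth.
- arm.job_done(): hands the job in; it is judged then, once.
Trained networks look in the newest picture that a camera, given by its name, has taken for a name from the list of things; names that differ only in an ending like _2 or _b are one class to them, and where a whole thing is asked for, a point or a joint stands for the part that bears it (a point fixed in the world has none). Each returns a list of dicts, best first, with "p" (0 to 1); they miss things now and then, are a little off and sometimes report something else, mostly with a low value. They report only what shows in the picture. A call takes as long as a camera call.
- arm.look_for(camera, thing): "box" ([centre column, centre row, width, height] in pixels, round what is visible of it).
- arm.spot_point(camera, thing): "centre" ([column, row] in pixels: a listed point, or the origin of a listed thing).
The state is a dict: "clock": time; "joints": joint angles; "joint_vel": joint speeds; "joint_efforts": joint torques, N m; "position": TCP position; "ee_rot": TCP orientation; "contact_force": force on the tool from outside, world axes, zero at the start; "wrist_torque": the same for the moment, N m; "gripper_width": finger opening in mm; "grasp_force": force on a finger pad.
Only numpy, scipy, OpenCV 4.12 (cv2) and the standard library are available. Lean on these libraries where they do the work, as an engineer would, in place of code of your own. Each camera call takes 0.05 s, during which the arm holds its last target. There are 200 camera calls.

## Working session

There is one attempt and no reset: what is moved stays moved. The work goes in short steps, Python scripts to look and compute and a tool call to move; the robot and the scene stay as the last step left them, time stands still between calls to the robot, and variables do not carry over. Pictures are saved under pics/ and viewed, at most 10 in all, crops included, and the job is handed in when it is done.

Besides the shell and the picture viewer there is one more tool, called after "Request:" as a command line: name --pt "numbers of a row" for each row, then --argument value for the rest. servo_tool: Moves the arm, as the interface text tells. Its arguments: {"type":"object","properties":{"increments":{"type":"array","items":{"type":"array","items":{"type":"number"}}}},"required":["increments"]}

```bash
mkdir -p pics; cat > h.py <<'E'
import numpy as np, cv2
from bench import arm
from scipy.spatial.transform import Rotation as R
def ray(c, im, px, st=None):
    K=np.array([[im['fx'],0,im['cx']],[0,im['fy'],im['cy']],[0,0,1.]])
    d=np.linalg.inv(K)@np.array([px[0],px[1],1.])
    if c=='wrist':
        H=np.array(im['hand_eye']); Rt=R.from_quat(st['ee_rot']).as_matrix()
        o=Rt@H[:3,3]+np.array(st['position']); d=Rt@H[:3,:3]@d
    else:
        M=cv2.Rodrigues(np.array(im['rvec'],float))[0]; o=-M.T@np.array(im['tvec'],float).ravel(); d=M.T@d
    return o,d/np.linalg.norm(d)
def atz(r,z): o,d=r; return o+d*(z-o[2])/d[2]
def tri(rs):
    A=np.zeros((3,3));b=np.zeros(3)
    for o,d in rs:
        P=np.eye(3)-np.outer(d,d);A+=P;b+=P@o
    x=np.linalg.solve(A,b)
    return x,[np.linalg.norm((np.eye(3)-np.outer(d,d))@(x-o)) for o,d in rs]
def save(im,n): cv2.imwrite(f'pics/{n}.png',cv2.cvtColor(im['color'],cv2.COLOR_RGB2BGR))
E
python3 - <<'E'
from h import *
np.set_printoptions(precision=1,suppress=True)
s=arm.read_state();print(s['ee_rot'],s['position'],s['clock'])
for c in ['top','side','wrist']:
    im=arm.get_image(c);save(im,c+'0')
    if c!='wrist': print(c,ray(c,im,[280,210]))
    else: print(np.array(im['hand_eye']))
    for t,z in [('piston_1',0),('piston_1_collar',92),('bore_left',133),('bore_right',133),('stand',0),('enamel_basin',0),('spice_jar',0),('onion',0),('mushroom',0),('pickle_jar',0)]:
        for r in arm.spot_point(c,t)[:4]:
            if r['p']>.2: print(c,t,round(r['p'],2),np.array(r['centre']),atz(ray(c,im,r['centre'],s),z))
print(arm.read_state()['clock'])
E
```

```text
[ 1.  -0.1 -0.   0. ] [138.  609.  230.2] 0.0
top (array([ 395.5,   86.3, 1129.4]), array([ 0.1, -0. , -1. ]))
top piston_1 0.76 [354.3 249.8] [ 452.1 -101.8    0. ]
top piston_1 0.56 [306.7 247.7] [454.1  14.    0. ]
top piston_1 0.55 [245.4 246.2] [453.8 163.    0. ]
top piston_1_collar 0.84 [311.  246.5] [452.3  10.4  92. ]
top bore_left 0.9 [283.5 190.6] [570.   75.4 133. ]
top bore_right 0.95 [340.5 170.2] [618.9 -48.6 133. ]
top stand 0.74 [312.6 192.4] [590.8   2.    0. ]
top enamel_basin 0.73 [156.6 248.3] [443.1 377.6   0. ]
top spice_jar 0.68 [284.3 191.4] [591.3  71.9   0. ]
top spice_jar 0.63 [389.9 206.4] [ 561.  -189.2    0. ]
top onion 0.67 [191.5 187.1] [595.8 301.1   0. ]
top onion 0.34 [241.9 240.1] [468.4 172.    0. ]
top mushroom 0.63 [228.3 295.5] [335.1 199.5   0. ]
top mushroom 0.58 [362.1 247.5] [ 458.2 -120.8    0. ]
top pickle_jar 0.57 [388.6 137.9] [ 735. -187.    0.]
side (array([  74.3, -718.8,  525.5]), array([ 0.5,  0.8, -0.4]))
side piston_1 0.88 [243.7 238.9] [468.1 182.8   0. ]
side piston_1 0.85 [266.3 271.2] [445.7   3.2   0. ]
side piston_1 0.74 [287.  291.8] [446.7 -94.6   0. ]
side piston_1 0.35 [407.4 275.4] [ 730.5 -180.9    0. ]
side piston_1_collar 0.94 [267.4 235.4] [455.6  12.8  92. ]
side bore_right 0.21 [407.4 277.6] [ 559.2 -322.1  133. ]
side stand 0.73 [313.9 253.8] [593.9  14.7   0. ]
side enamel_basin 0.85 [209.7 213.7] [445.2 395.2   0. ]
side spice_jar 0.58 [345.4 295.6] [ 551.8 -170.8    0. ]
side onion 0.71 [264.1 213.3] [599.6 309.3   0. ]
side onion 0.27 [348.2 301.6] [ 543.6 -190.8    0. ]
side mushroom 0.6 [194.6 243.9] [337.4 224.3   0. ]
side pickle_jar 0.9 [410.9 275.8] [ 736.4 -186.3    0. ]
[[   0.    -0.9   -0.3   85.1]
 [   1.     0.     0.     0.1]
 [  -0.    -0.3    0.9 -143.9]
 [   0.     0.     0.     1. ]]
1.65
```

```bash
python3 - <<'E'
import cv2
a=cv2.imread('pics/top0.png')[110:320,130:420];cv2.imwrite('pics/top0c.png',cv2.resize(a,(783,567),interpolation=cv2.INTER_CUBIC))
a=cv2.imread('pics/side0.png')[150:360,170:450];cv2.imwrite('pics/side0c.png',cv2.resize(a,(784,588),interpolation=cv2.INTER_CUBIC))
E
```

```text
(no output)
```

View pics/top0c.png

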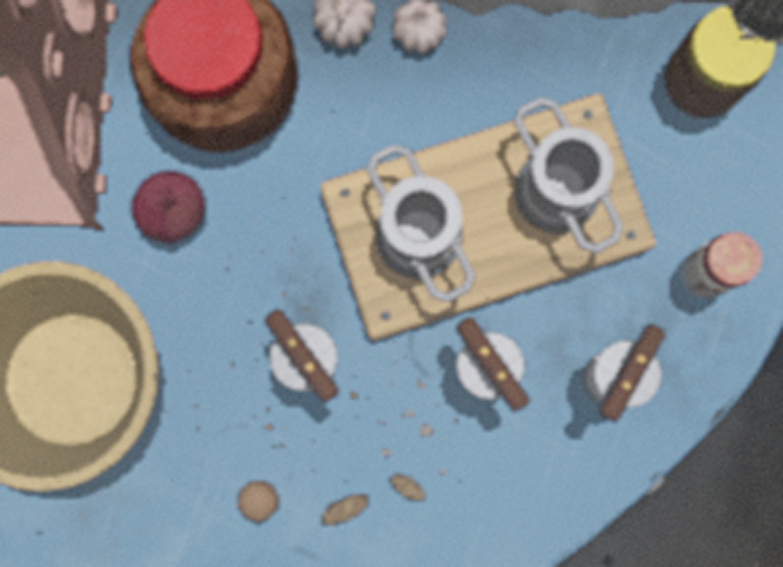

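View pics/side0c.png

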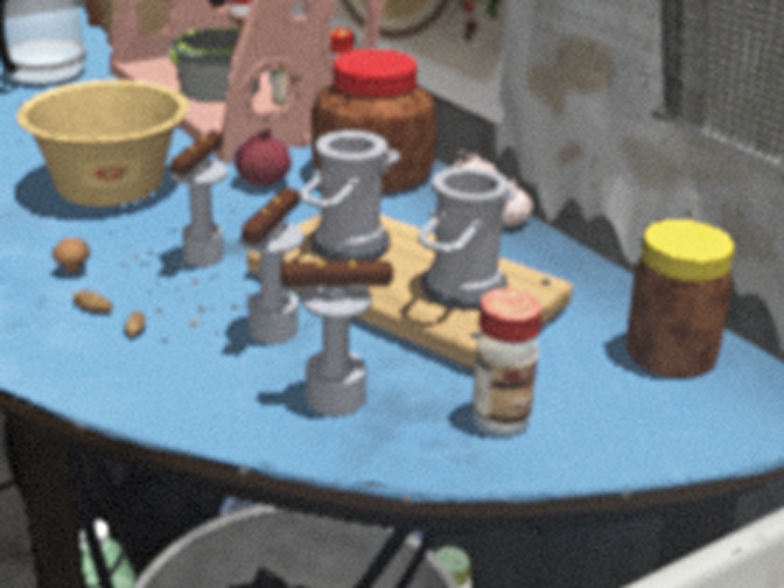

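The top crop shows pistons A (302,355), B (493,364) and C (633,372), with barrels at (420,217) and (572,168). In the side crop the head widths grow A<B<C once distance is allowed for. The left bore looks narrower than the right, which I'll confirm by trying. Next I measure bar directions and positions.

```bash
cat > m.py <<'E'
from h import *
np.set_printoptions(precision=1,suppress=True)
im=arm.get_image('top');si=arm.get_image('side');a=cv2.imread('pics/top0.png');b=cv2.imread('pics/side0.png')
def bar(img,cx,cy,w,h):
    x0,y0=int(cx-w),int(cy-h); c=cv2.GaussianBlur(img,(3,3),0)[y0:y0+2*h,x0:x0+2*w].astype(int)
    m=((c[...,2]-c[...,0]>15)&(c[...,2]<150)).astype(np.uint8)
    n,l,s,ce=cv2.connectedComponentsWithStats(m); k=1+s[1:,4].argmax()
    p=np.argwhere(l==k)[:,::-1]+[x0,y0]; (q,wh,an)=cv2.minAreaRect(p.astype(np.float32)); 
    ctr=p.mean(0); u=np.linalg.svd(p-ctr,full_matrices=False)[2][0]
    return ctr,u,len(p),wh
T=[(130+x/2.7,110+y/2.7) for x,y in [(302,355),(493,364),(633,372)]]
S=[(170+x/2.8,150+y/2.8) for x,y in [(197,153),(272,213),(337,272)]]
for n,t,s in zip('ABC',T,S):
    c,u,k,wh=bar(a,*t,16,20); c2,u2,k2,wh2=bar(b,*s,22,17)
    P=atz(ray('top',im,c+10*u),124);Q=atz(ray('top',im,c-10*u),124);d=P-Q
    print(n,c,k,np.array(wh),c2,k2,np.array(wh2),'top',(P+Q)/2,'tri',*tri([ray('top',im,c),ray('side',si,c2)]),'yaw',np.degrees(np.arctan2(d[1],d[0])))
E
python3 m.py
```

```text
A [241.2 241.2] 205 [36.6  6.2] [248.1 203.6] 277 [30.  18.1] top [458.1 163.9 124. ] tri [466.6 160.9 116.6] [np.float64(8.828634452576846), np.float64(8.828634452576923)] yaw -142.14688612833936
B [312.1 244.3] 204 [36.6  6.2] [266.  226.2] 141 [ 6.4 22.6] top [455.3  10.5 124. ] tri [453.7  10.9 117.9] [np.float64(2.1290412670969165), np.float64(2.1290412670969254)] yaw -143.92781384949717
C [363.7 247.8] 211 [ 6.5 36.3] [289.8 245.8] 379 [39.3 22.6] top [ 450.7 -101.5  124. ] tri [ 449.9 -101.5  121. ] [np.float64(1.0078869341325407), np.float64(1.0078869341324992)] yaw 151.25839267860695
```

```bash
cat >> h.py <<'E'
def plan(X,Y,Z,yaw,s=None):
    s=s or arm.read_state(); Rt=R.from_quat(s['ee_rot'])
    cur=np.degrees(np.arctan2(*Rt.as_matrix()[1::-1,0]))
    G=R.from_euler('z',yaw,degrees=True)*R.from_euler('x',180,degrees=True)
    d=Rt.inv().apply(np.array([X,Y,Z])-s['position'])/1000
    rv=np.degrees((Rt.inv()*G).as_rotvec())
    print('yaw',round(cur,1),'shift',d.round(4),'turn',rv.round(2),'F',np.round(s['contact_force'],1),'pos',np.round(s['position'],1),'t',s['clock'],'w',s['gripper_width'],s['grasp_force'],'q6',round(s['joints'][5],2))
E
python3 -c "
from h import *
plan(458,163.5,240,-142)"
```

```text
yaw -12.8 shift [ 0.4106  0.3643 -0.0087] turn [ -0.     0.   129.23] F [-0.4  0.3  0.3] pos [138.1 609.5 231.3] t 1.75 w 85.15060207287539 0.0 q6 -0.26
```

Request:
servo_tool --pt "1 0.411 0.364 -0.009 0 0 129.2" --pt "1 0.411 0.364 -0.009 0 0 129.2" --pt "1 0.411 0.364 -0.009 0 0 129.2" --pt "1 0.411 0.364 -0.009 0 0 129.2" --pt "1 0.411 0.364 -0.009 0 0 129.2" --pt "1 0.411 0.364 -0.009 0 0 129.2" --pt "1 0.411 0.364 -0.009 0 0 129.2" --pt "1 0.411 0.364 -0.009 0 0 129.2" --pt "1 0.411 0.364 -0.009 0 0 129.2" --pt "1 0.411 0.364 -0.009 0 0 129.2" --pt "1 0.411 0.364 -0.009 0 0 129.2" --pt "1 0.411 0.364 -0.009 0 0 129.2"

```text
clock: 3.25
position: [458.6, 163.4, 240.4]
ee_rot: [-0.325, 0.946, 0.0, 0.0]
contact_force: [0.8, 0.4, 0.3]
gripper_width: 85.2
grasp_force: 0.0
```

Request:
servo_tool --pt "1 0 0 0 0 0 0" --pt "1 0 0 0 0 0 0"

```text
clock: 3.5
position: [458.5, 163.8, 240.4]
ee_rot: [-0.33, 0.944, 0.0, 0.0]
contact_force: [0.2, -0.4, 0.3]
gripper_width: 85.3
grasp_force: 0.0
```

```bash
python3 - <<'E'
from h import *
s=arm.read_state();im=arm.get_image('wrist');save(im,'w1');plan(458,163.5,240,-142,s)
E
```

```text
yaw -141.5 shift [0.0005 0.0001 0.0004] turn [-0.    0.01  0.48] F [ 0.2 -0.4  0.3] pos [458.5 163.8 240.4] t 3.5 w 85.33415175052824 0.0 q6 -1.58
```

View pics/w1.png

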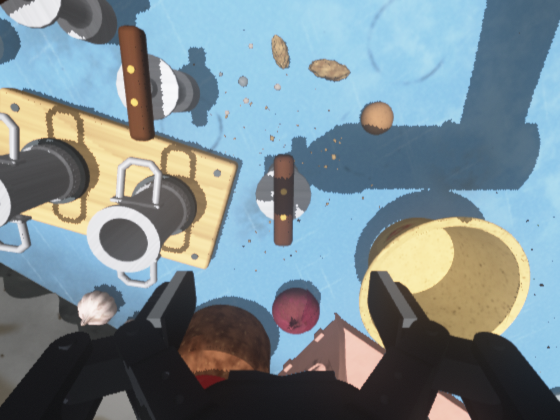

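The wrist view shows bar A running (284,154)–(284,246), nearly along the tool x. Its two brass dots are at (284,191) and (283,217), and the left rim is near (124,237).

```bash
cat >> h.py <<'E'
def dots(img,box):
    x0,y0,x1,y1=box;c=img[y0:y1,x0:x1].astype(int)
    r,g,b=c[...,0],c[...,1],c[...,2]
    dark=((r-b>12)&(r<170)).astype(np.uint8)
    br=((r>150)&(g>110)&(r-b>70)).astype(np.uint8)
    n,l,s,ce=cv2.connectedComponentsWithStats(br); k=np.argsort(-s[1:,4])[:2]+1
    n2,l2,s2,_=cv2.connectedComponentsWithStats(dark|br); kk=1+s2[1:,4].argmax()
    q=cv2.minAreaRect((np.argwhere(l2==kk)[:,::-1]+[x0,y0]).astype(np.float32))
    return ce[k]+[x0,y0],s[k,4],q
E
python3 - <<'E'
from h import *
np.set_printoptions(precision=1,suppress=True)
a=cv2.imread('pics/w1.png')[...,::-1];s=arm.read_state();im=arm.get_image('wrist')
d,n,q=dots(a,(255,140,312,260));print(d,n,q)
P=[atz(ray('wrist',im,p,s),124) for p in d];v=P[0]-P[1]
C=(P[0]+P[1])/2;print(P,C,np.degrees(np.arctan2(v[1],v[0])))
bp=cv2.boxPoints(q);E=np.array([atz(ray('wrist',im,p,s),124) for p in bp]);print(bp,E,E.mean(0))
plan(C[0],C[1],106,-142,s)
E
```

```text
[[282.7 217.3]] [32] ((282.5, 228.5), (31.0, 17.0), 90.0)Traceback (most recent call last):
  File "<stdin>", line 5, in <module>
IndexError: list index out of range
```

```bash
cat >> h.py <<'E'
def barfit(img,box,im,s,zt=124):
    x0,y0,x1,y1=box;c=cv2.GaussianBlur(img,(3,3),0)[y0:y1,x0:x1].astype(int)
    m=((c[...,0]-c[...,2])>0.12*c.max(2)).astype(np.uint8)
    m=cv2.morphologyEx(m,cv2.MORPH_CLOSE,np.ones((5,5)))
    n,l,st,_=cv2.connectedComponentsWithStats(m);k=1+st[1:,4].argmax()
    p=np.argwhere(l==k)[:,::-1]+[x0,y0]
    q=cv2.minAreaRect(p.astype(np.float32));bp=cv2.boxPoints(q)
    E=np.array([atz(ray('wrist',im,t,s),zt) for t in bp])
    C=E.mean(0);e=[E[1]-E[0],E[2]-E[1]];L=[np.linalg.norm(t) for t in e];v=e[int(np.argmax(L))]
    print('bar',bp.round(1).tolist(),'ctr',C.round(1),'LW',np.round(L,1),'yaw',np.degrees(np.arctan2(v[1],v[0])).round(1))
    return C
E
python3 - <<'E'
from h import *
np.set_printoptions(precision=1,suppress=True)
a=cv2.imread('pics/w1.png')[...,::-1];s=arm.read_state();im=arm.get_image('wrist')
C=barfit(a,(255,140,312,260),im,s)
P=[atz(ray('wrist',im,p,s),124) for p in [(284,191),(282.7,217.3)]];v=P[1]-P[0];print(sum(P)/2,np.linalg.norm(v),np.degrees(np.arctan2(v[1],v[0])))
plan(C[0],C[1],106,-142,s)
E
```

```text
bar [[274.0, 156.0], [292.0, 156.0], [292.0, 203.0], [274.0, 203.0]] ctr [441.3 150.8 124. ] LW [15.3 42. ] yaw 39.1
[458.5 164.9 124. ] 24.863743452924606 35.90884341738722
yaw -141.6 shift [0.  0.  0.1] turn [-0.   0.   0.4] F [-0.4 -1.5  0.1] pos [458.4 163.8 240.4] t 3.6 w 85.48205272529448 0.0 q6 -1.58
```

Request:
servo_tool --pt "1 0 -0.0005 0.06 0 0 0.4" --pt "1 0 -0.0005 0.11 0 0 0.4" --pt "1 0 -0.0005 0.1375 0 0 0.4" --pt "1 0 -0.0005 0.1375 0 0 0.4" --pt "0.1 0 -0.0005 0.1375 0 0 0.4" --pt "0 0 -0.0005 0.1375 0 0 0.4" --pt "0 0 -0.0005 0.1375 0 0 0.4" --pt "0 0 -0.0005 0.1375 0 0 0.4" --pt "0 0 -0.0005 0.1375 0 0 0.4"

```text
clock: 4.78
position: [459.5, 163.8, 103.7]
ee_rot: [-0.325, 0.946, 0.0, 0.001]
contact_force: [-0.2, 0.8, 4.6]
gripper_width: 16.4
grasp_force: 59.6
```

```bash
python3 - <<'E'
from h import *
s=arm.read_state();plan(458,164,103,-142,s);print(s['wrist_torque'])
E
```

```text
yaw -142.1 shift [0.001  0.0011 0.0007] turn [-0.02  0.12 -0.05] F [-0.2  0.8  4.6] pos [459.5 163.8 103.7] t 4.775 w 16.36369135879382 59.61122500928468 q6 -1.59
[ 0.08599773  0.14779941 -0.02099591]
```

Request:
servo_tool --pt "0 0 0 -0.04 0 0 0" --pt "0 0 0 -0.1 0 0 6" --pt "0 0 0 -0.16 0 0 14" --pt "0 -0.004 -0.001 -0.175 0 0 16.4" --pt "0 -0.004 -0.001 -0.175 0 0 16.4" --pt "0 -0.004 -0.001 -0.175 0 0 16.4"

```text
clock: 5.52
position: [461.3, 164.3, 275.5]
ee_rot: [-0.187, 0.982, -0.001, -0.002]
contact_force: [-1.5, 0.5, -2.3]
gripper_width: 17.0
grasp_force: 59.5
```

```bash
python3 - <<'E'
from h import *
s=arm.read_state();im=arm.get_image('wrist');save(im,'w2');plan(571,75,280,-158.4,s)
E
```

```text
yaw -158.5 shift [-0.0693 -0.1234 -0.0048] turn [-0.02 -0.28 -0.07] F [-1.5  0.5 -2.3] pos [461.3 164.3 275.5] t 5.525 w 17.004619933338034 59.5120546102973 q6 -1.87
```

View pics/w2.png

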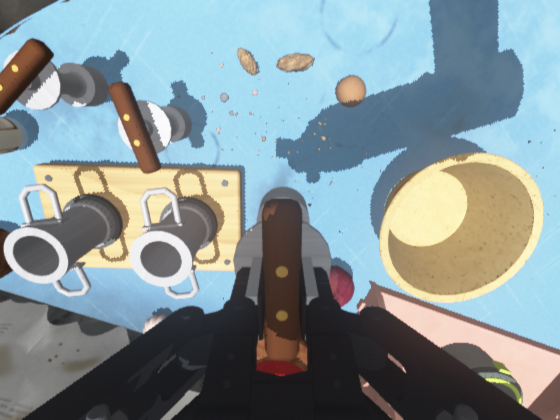

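The wrist view shows both rims, left at (163,251) and right at (38,251), with the right opening visibly wider. The held bar's dots are at (282,272) and (282,315), and the stand is square to the image.

```bash
cat > rim.py <<'E'
from h import *
np.set_printoptions(precision=1,suppress=True)
def rims(fn,s,im,c,cam='wrist',r=45,zr=133,ri=(21,23)):
    g=cv2.cvtColor(cv2.imread(f'pics/{fn}.png'),cv2.COLOR_BGR2GRAY).astype(np.float32)
    g=cv2.GaussianBlur(g,(3,3),0); C0=atz(ray(cam,im,c,s),zr)
    # project circle model: search radial edges along world directions at z=zr
    K=np.array([[im['fx'],0,im['cx']],[0,im['fy'],im['cy']],[0,0,1.]])
    o,_=ray(cam,im,(0,0),s)
    if cam=='wrist':
        H=np.array(im['hand_eye']);M=(R.from_quat(s['ee_rot']).as_matrix()@H[:3,:3]).T
    else: M=cv2.Rodrigues(np.array(im['rvec'],float))[0]
    def proj(P): q=(P-o)@M.T@K.T; return q[:,:2]/q[:,2:]
    C=C0.copy()
    for it in range(6):
        pts=[];rr=np.arange(14,30,.25)
        for t in np.radians(np.arange(0,360,5)):
            P=C+np.outer(rr,[np.cos(t),np.sin(t),0]);q=proj(P).astype(np.float32)
            v=cv2.remap(g,q[:,:1].copy(),q[:,1:].copy(),cv2.INTER_LINEAR)[:,0]
            d=v[4:]-v[:-4];k=d.argmax()
            if d[k]>15: pts.append(P[k+2,:2])
        p=np.array(pts);keep=np.ones(len(p),bool)
        for _ in range(5):
            A=np.c_[2*p[keep],np.ones(keep.sum())];x=np.linalg.lstsq(A,(p[keep]**2).sum(1),rcond=None)[0]
            rad=np.sqrt(x[2]+x[0]**2+x[1]**2);e=np.hypot(*(p-x[:2]).T)-rad;keep=abs(e)<max(1.,1.5*np.median(abs(e)))
        C[:2]=x[:2]
    print(fn,'rim',C,'diam',round(2*rad,1),keep.sum(),'rms',e[keep].std().round(2));return C
if __name__=='__main__':
    s=arm.read_state();im=arm.get_image('wrist');tp=arm.get_image('top')
    L=rims('w2',s,im,(163,251));Rr=rims('w2',s,im,(38,253))
    d=L-Rr;print('w stand x',np.degrees(np.arctan2(d[1],d[0]))-90,np.hypot(*d[:2]))
    L2=rims('top0',None,tp,(284,190),'top');R2=rims('top0',None,tp,(341,170),'top')
    d=L2-R2;print('t stand x',np.degrees(np.arctan2(d[1],d[0]))-90,np.hypot(*d[:2]))
    z=s['position'][2]+20.3
    P=[atz(ray('wrist',im,p,s),z) for p in [(281.5,272),(281.5,315.5)]]
    print('bar ctr',(P[0]+P[1])/2,np.linalg.norm(P[0]-P[1]),'tcp',s['position'])
E
python3 rim.py
```

```text
w2 rim [573.2  70.8 133. ] diam 42.7 72 rms 0.25
w2 rim [617.8 -52.1 133. ] diam 46.8 72 rms 0.22
w stand x 19.923955760308885 130.73854126526612
top0 rim [572.3  71.3 133. ] diam 41.2 49 rms 0.41
top0 rim [616.4 -51.1 133. ] diam 45.1 54 rms 0.42
t stand x 19.815788148210956 130.1046542115804
bar ctr [463.  164.5 295.9] 24.093509570894764 tcp [461.4 164.4 275.6]
```

```bash
python3 - <<'E'
from h import *
s=arm.read_state();plan(572.7,71.1,248,-160.1,s)
a=cv2.imread('pics/w2.png')[...,::-1].astype(int)
for b in [(270,260,295,285),(270,303,295,329)]:
    c=a[b[1]:b[3],b[0]:b[2]];w=np.clip(c[...,1]-90,0,None);yy,xx=np.mgrid[b[1]:b[3],b[0]:b[2]];print((w*xx).sum()/w.sum(),(w*yy).sum()/w.sum(),(w>0).sum())
E
```

```text
yaw -158.5 shift [-0.0689 -0.1276  0.028 ] turn [-0.05 -0.2   1.63] F [ 0.2 -0.3 -3. ] pos [461.9 164.6 276.1] t 5.675 w 16.840041826292932 59.51267805310508 q6 -1.87
281.2597271349166 271.4123294593229 101
281.1879145173176 315.29182019159913 80
```

Request:
servo_tool --pt "0 -0.03 -0.055 -0.005 0 0 1.6" --pt "0 -0.06 -0.11 -0.005 0 0 1.6" --pt "0 -0.069 -0.1275 0 0 0 1.6" --pt "0 -0.069 -0.1275 0.01 0 0 1.6" --pt "0 -0.069 -0.1275 0.028 0 0 1.6" --pt "0 -0.069 -0.1275 0.028 0 0 1.6" --pt "0 -0.069 -0.1275 0.028 0 0 1.6" --pt "0 -0.069 -0.1275 0.028 0 0 1.6"

```text
clock: 6.68
position: [573.6, 72.2, 250.8]
ee_rot: [-0.173, 0.985, 0.0, 0.001]
contact_force: [-0.3, -0.0, -3.1]
gripper_width: 15.9
grasp_force: 59.7
```

```bash
python3 - <<'E'
from h import *
s=arm.read_state();im=arm.get_image('side');save(im,'s3');plan(572.7,71.1,248,-160.1,s);print(s['wrist_torque'])
E
```

```text
yaw -160.0 shift [ 0.0013 -0.0007  0.0028] turn [-0.01  0.1   0.07] F [-0.3 -0.  -3.1] pos [573.6  72.2 250.8] t 6.675 w 15.943205197906739 59.74443062015695 q6 -1.63
[-0.01166061 -0.0203234  -0.01237022]
```

Request:
servo_tool --pt "0 0.002 -0.0007 0 0 0 0" --pt "0 0.002 -0.0007 0.006 0 0 0" --pt "0 0.002 -0.0007 0.012 0 0 0" --pt "0 0.002 -0.0007 0.016 0 0 0" --pt "0 0.002 -0.0007 0.02 0 0 0" --pt "0 0.002 -0.0007 0.02 0 0 0"

```text
clock: 7.48
position: [571.7, 70.3, 229.3]
ee_rot: [-0.173, 0.985, -0.0, -0.0]
contact_force: [-0.0, 0.4, -2.6]
gripper_width: 16.8
grasp_force: 59.9
```

Request:
servo_tool --pt "0 0 0 0.008 0 0 0" --pt "0 0 0 0.016 0 0 0" --pt "0 0 0 0.025 0 0 0" --pt "0 0 0 0.035 0 0 0" --pt "0 0 0 0.04 0 0 0"

```text
clock: 8.1
position: [571.6, 70.3, 188.8]
ee_rot: [-0.173, 0.985, -0.0, -0.001]
contact_force: [0.0, 0.3, -2.9]
gripper_width: 16.8
grasp_force: 59.9
```

Request:
servo_tool --pt "0 0 0 0.012 0 0 0" --pt "0 0 0 0.024 0 0 0" --pt "0 0 0 0.034 0 0 0" --pt "0 0 0 0.041 0 0 0" --pt "0 0 0 0.043 0 0 0" --pt "0 0 0 0.043 0 0 0"

```text
clock: 8.85
position: [572.0, 70.4, 146.9]
ee_rot: [-0.173, 0.985, -0.0, 0.0]
contact_force: [-0.8, 0.7, -3.7]
gripper_width: 16.5
grasp_force: 59.9
```

Request:
servo_tool --pt "0 0 0 0.0015 0 0 0" --pt "0 0 0 0.003 0 0 0" --pt "0 0 0 0.003 0 0 0" --pt "0.3 0 0 0.003 0 0 0" --pt "0.5 0 0 0.003 0 0 0" --pt "0.7 0 0 0.003 0 0 0"

```text
clock: 9.6
position: [572.0, 70.3, 143.8]
ee_rot: [-0.173, 0.985, -0.0, 0.0]
contact_force: [-0.5, -0.9, -0.5]
gripper_width: 58.5
grasp_force: 0.0
```

```bash
python3 - <<'E'
from h import *
s=arm.read_state();plan(455.3,10.5,265,-144,s)
E
```

```text
yaw -160.1 shift [ 0.1301 -0.0165 -0.1212] turn [-1.000e-02  1.000e-02 -1.608e+01] F [-0.5 -0.9 -0.5] pos [572.   70.3 143.8] t 9.6 w 58.52055059443359 0.0 q6 -1.63
```

Request:
servo_tool --pt "0.8 0 0 -0.05 0 0 0" --pt "1 0.02 -0.003 -0.1 0 0 -4" --pt "1 0.08 -0.0165 -0.1 0 0 -14" --pt "1 0.13 -0.0165 -0.096 0 0 -16.1" --pt "1 0.13 -0.0165 -0.096 0 0 -16.1" --pt "1 0.13 -0.0165 -0.096 0 0 -16.1"

```text
clock: 10.35
position: [455.9, 10.7, 240.4]
ee_rot: [-0.309, 0.951, -0.0, 0.001]
contact_force: [-0.6, -0.7, -0.3]
gripper_width: 85.4
grasp_force: 0.0
```

```bash
python3 - <<'E'
from h import *
s=arm.read_state();im=arm.get_image('wrist');save(im,'w4');plan(455.3,10.5,103.5,-144,s)
E
```

```text
yaw -144.0 shift [0.0009 0.0003 0.1369] turn [-0.05  0.1   0.02] F [-0.6 -0.7 -0.3] pos [455.9  10.7 240.4] t 10.35 w 85.42247518270261 0.0 q6 -1.32
```

View pics/w4.png

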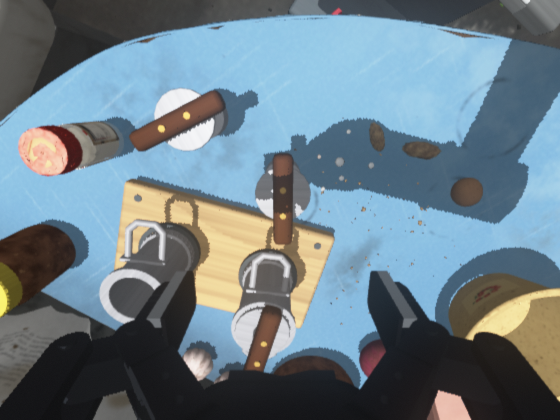

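Piston A is home in the left barrel with its bar parallel to the handles. Bar B lies at (283,153)–(284,243), centred under the gripper, and C is at (178,121).

Request:
servo_tool --pt "1 -0.0005 0 0.06 0 0 0" --pt "1 -0.0005 0 0.11 0 0 0" --pt "1 -0.0005 0 0.137 0 0 0" --pt "1 -0.0005 0 0.137 0 0 0" --pt "0.1 -0.0005 0 0.137 0 0 0" --pt "0 -0.0005 0 0.137 0 0 0" --pt "0 -0.0005 0 0.137 0 0 0" --pt "0 -0.0005 0 0.137 0 0 0"

```text
clock: 11.4
position: [456.3, 11.0, 103.7]
ee_rot: [-0.309, 0.951, -0.0, 0.001]
contact_force: [-1.1, -0.4, -0.1]
gripper_width: 17.1
grasp_force: 59.4
```

Request:
servo_tool --pt "0 0 0 -0.04 0 0 0" --pt "0 0 0 -0.1 0 0 6" --pt "0 0 0 -0.16 0 0 14" --pt "0 0 0 -0.175 0 0 16.1" --pt "0 0 0 -0.175 0 0 16.1" --pt "0 0 0 -0.175 0 0 16.1"

```text
clock: 12.15
position: [454.0, 10.6, 275.1]
ee_rot: [-0.173, 0.985, 0.0, -0.003]
contact_force: [0.1, 0.5, -4.4]
gripper_width: 16.6
grasp_force: 59.7
```

```bash
python3 - <<'E'
from h import *
s=arm.read_state();im=arm.get_image('wrist');save(im,'w5');plan(617,-51.6,250,-160.1,s)
a=im['color'].astype(int)
for b in [(270,260,295,285),(270,303,295,329)]:
    c=a[b[1]:b[3],b[0]:b[2]];w=np.clip(c[...,1]-90,0,None);yy,xx=np.mgrid[b[1]:b[3],b[0]:b[2]];print((w*xx).sum()/w.sum(),(w*yy).sum()/w.sum(),(w>0).sum())
E
```

```text
yaw -160.1 shift [-0.1321 -0.114   0.0242] turn [ 0.06 -0.33  0.03] F [ 0.1  0.5 -4.4] pos [454.   10.6 275.1] t 12.15 w 16.617734804532287 59.74636358208954 q6 -1.6
281.3563106796116 269.74466019417474 103
281.2943989071038 313.89002732240436 82
```

Request:
servo_tool --pt "0 -0.04 -0.035 -0.008 0 0 0" --pt "0 -0.08 -0.07 -0.008 0 0 0" --pt "0 -0.12 -0.104 -0.004 0 0 0" --pt "0 -0.1315 -0.114 0.01 0 0 0" --pt "0 -0.1315 -0.114 0.024 0 0 0" --pt "0 -0.1315 -0.114 0.024 0 0 0" --pt "0 -0.1315 -0.114 0.024 0 0 0"

```text
clock: 13.08
position: [617.5, -51.1, 254.6]
ee_rot: [-0.173, 0.985, -0.0, 0.0]
contact_force: [-0.5, -0.3, -4.0]
gripper_width: 16.8
grasp_force: 59.9
```

```bash
python3 - <<'E'
from h import *
plan(616.6,-51.8,229,-160.1)
E
```

```text
yaw -160.0 shift [ 0.0011 -0.0003  0.0256] turn [-0.03  0.04  0.08] F [-0.5 -0.3 -4. ] pos [617.5 -51.1 254.6] t 13.075 w 16.811667658036825 59.8859855462797 q6 -1.4
```

Request:
servo_tool --pt "0 0.001 -0.0003 0.004 0 0 0" --pt "0 0.001 -0.0003 0.01 0 0 0" --pt "0 0.001 -0.0003 0.015 0 0 0" --pt "0 0.001 -0.0003 0.02 0 0 0" --pt "0 0.001 -0.0003 0.026 0 0 0" --pt "0 0.001 -0.0003 0.026 0 0 0"

```text
clock: 13.82
position: [617.0, -52.0, 226.9]
ee_rot: [-0.173, 0.985, 0.0, -0.001]
contact_force: [1.2, 0.2, -3.7]
gripper_width: 16.6
grasp_force: 59.9
```

Inserted with no resistance (foot about 10 mm below the rim), so I continue down.

Request:
servo_tool --pt "0 0 0 0.01 0 0 0" --pt "0 0 0 0.022 0 0 0" --pt "0 0 0 0.034 0 0 0" --pt "0 0 0 0.046 0 0 0" --pt "0 0 0 0.058 0 0 0" --pt "0 0 0 0.068 0 0 0" --pt "0 0 0 0.076 0 0 0" --pt "0 0 0 0.08 0 0 0" --pt "0 0 0 0.08 0 0 0"

```text
clock: 14.95
position: [617.1, -52.1, 147.2]
ee_rot: [-0.173, 0.985, 0.0, -0.0]
contact_force: [-0.3, 1.4, -5.3]
gripper_width: 16.6
grasp_force: 59.8
```

Request:
servo_tool --pt "0 0 0 0.0015 0 0 0" --pt "0 0 0 0.003 0 0 0" --pt "0 0 0 0.003 0 0 0" --pt "0.3 0 0 0.003 0 0 0" --pt "0.5 0 0 0.003 0 0 0" --pt "0.7 0 0 0.003 0 0 0"

```text
clock: 15.7
position: [617.8, -52.5, 145.4]
ee_rot: [-0.173, 0.985, -0.0, 0.001]
contact_force: [0.5, -0.2, 0.2]
gripper_width: 59.0
grasp_force: 0.0
```

```bash
python3 - <<'E'
from h import *
s=arm.read_state();plan(450.5,-101.5,240,151.3,s)
E
```

```text
yaw -160.1 shift [ 0.1738  0.0108 -0.0948] turn [-2.000e-02  8.000e-02  4.862e+01] F [ 0.5 -0.2  0.2] pos [617.8 -52.5 145.4] t 15.7 w 59.01780427240143 0.0 q6 -1.4
```

Request:
servo_tool --pt "0.8 0 0 -0.05 0 0 0" --pt "1 0.03 0.002 -0.095 0 0 8" --pt "1 0.09 0.007 -0.095 0 0 18" --pt "1 0.15 0.011 -0.095 0 0 28" --pt "1 0.174 0.011 -0.095 0 0 38" --pt "1 0.174 0.011 -0.095 0 0 48.6" --pt "1 0.174 0.011 -0.095 0 0 48.6" --pt "1 0.174 0.011 -0.095 0 0 48.6"

```text
clock: 16.7
position: [450.3, -101.1, 239.9]
ee_rot: [0.246, 0.969, -0.0, 0.0]
contact_force: [0.8, -0.4, 0.1]
gripper_width: 85.7
grasp_force: 0.0
```

```bash
python3 - <<'E'
from h import *
s=arm.read_state();im=arm.get_image('wrist');save(im,'w6');im=arm.get_image('side');save(im,'s6');plan(450.5,-101.5,103.5,151.3,s)
a=cv2.imread('pics/w6.png');b=cv2.imread('pics/s6.png')[150:360,210:490]
cv2.imwrite('pics/v6.png',np.vstack([cv2.resize(a,(400,300)),cv2.resize(b,(400,300))]))
E
```

```text
yaw 151.5 shift [-0.0003 -0.0003  0.1364] turn [0.   0.02 0.17] F [ 0.8 -0.4  0.1] pos [ 450.3 -101.1  239.9] t 16.7 w 85.69539757056698 0.0 q6 -2.2
```

View pics/v6.png

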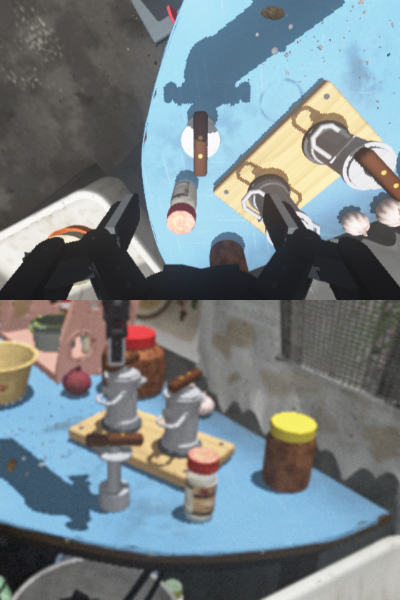

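C's bar sits centred under the gripper at (202,112)–(202,175) in the upper half. The lower half shows both pistons seated in the barrels and the spice jar clear.

Request:
servo_tool --pt "1 0 0 0.06 0 0 0" --pt "1 0 0 0.11 0 0 0" --pt "1 0 0 0.1365 0 0 0" --pt "1 0 0 0.1365 0 0 0" --pt "0.1 0 0 0.1365 0 0 0" --pt "0 0 0 0.1365 0 0 0" --pt "0 0 0 0.1365 0 0 0" --pt "0 0 0 0.1365 0 0 0"

```text
clock: 17.8
position: [450.3, -101.3, 104.2]
ee_rot: [0.247, 0.969, -0.0, 0.001]
contact_force: [-1.9, -0.6, 1.9]
gripper_width: 16.8
grasp_force: 59.5
```

Request:
servo_tool --pt "0 0 0 -0.04 0 0 0" --pt "0 0 0 -0.1 0 0 0" --pt "0 0 0 -0.16 0 0 0" --pt "0 0 0 -0.16 0 0 0"

```text
clock: 18.3
position: [452.5, -101.0, 268.1]
ee_rot: [0.247, 0.969, 0.002, 0.006]
contact_force: [0.3, 0.0, -3.2]
gripper_width: 17.0
grasp_force: 59.6
```

```bash
python3 - <<'E'
from h import *
np.set_printoptions(precision=1,suppress=True)
rs=[]
for c in ['top','side']:
    im=arm.get_image(c)
    r=arm.spot_point(c,'enamel_basin')[0];rs.append(ray(c,im,r['centre']));print(r['p'],atz(rs[-1],0))
    r=arm.look_for(c,'enamel_basin')[0];print(r, 'rimbox ctr',atz(ray(c,im,r['box'][:2]),96 if c=='top' else 48))
print(tri(rs))
plan(443,380,264,-160)
E
```

```text
0.69 [440.3 372.1   0. ]Traceback (most recent call last):
  File "<stdin>", line 7, in <module>
IndexError: list index out of range
```

```bash
python3 - <<'E'
from h import *
np.set_printoptions(precision=1,suppress=True)
im=arm.get_image('top');si=arm.get_image('side')
print('floor',atz(ray('top',im,(156.3,250.7)),5),'rim',atz(ray('top',im,(147,249.3)),96))
# rim in side crop: cols 20..186, rows 82..136 -> centre
print('side rim',atz(ray('side',si,(170+103/2.8,150+109/2.8)),96))
print('net side',[ (r['p'],atz(ray('side',si,r['centre']),0)) for r in arm.spot_point('side','enamel_basin')[:1]])
plan(442,380,268,-160)
E
```

```text
floor [437.1 376.6   5. ] rim [436.3 373.9  96. ]
side rim [434.6 370.9  96. ]
net side [(0.63, array([440.8, 378.1,   0. ]))]
yaw 151.3 shift [ 0.2  0.4 -0. ] turn [ -0.   -0.3 -48.7] F [ 0.   0.3 -3.7] pos [ 448.9 -101.1  261.3] t 18.6 w 16.554332378555113 59.52276545605855 q6 -2.2
```

```bash
python3 - <<'E'
from h import *
plan(438,375,260,-155)
E
```

```text
yaw 151.3 shift [0.2381 0.4124 0.0013] turn [-2.00e-02 -2.70e-01 -5.37e+01] F [ 0.   0.3 -3.7] pos [ 448.9 -101.1  261.3] t 18.6 w 16.554332378555113 59.52276545605855 q6 -2.2
```

Request:
servo_tool --pt "0 0.02 0.034 0 0 0 -6" --pt "0 0.045 0.077 0 0 0 -12" --pt "0 0.07 0.12 0 0 0 -18" --pt "0 0.095 0.163 0 0 0 -24" --pt "0 0.12 0.206 0 0 0 -30" --pt "0 0.145 0.249 0 0 0 -36" --pt "0 0.17 0.292 0 0 0 -42" --pt "0 0.195 0.335 0 0 0 -48" --pt "0 0.22 0.38 0 0 0 -53.7" --pt "0 0.238 0.412 0 0 0 -53.7" --pt "0 0.238 0.412 0 0 0 -53.7" --pt "0 0.238 0.412 0 0 0 -53.7"

```text
clock: 20.1
position: [438.5, 374.0, 261.7]
ee_rot: [-0.217, 0.976, -0.001, -0.001]
contact_force: [0.2, -0.3, -3.1]
gripper_width: 16.9
grasp_force: 59.7
```

```bash
python3 - <<'E'
from h import *
s=arm.read_state();a=arm.get_image('top');b=arm.get_image('side');plan(438,375,109,-155,s)
A=cv2.resize(a['color'][150:330,60:300],(640,480));B=cv2.resize(b['color'][110:260,150:350],(640,480))
cv2.imwrite('pics/v7.png',cv2.resize(np.hstack([A,B]),(800,300))[...,::-1])
E
```

```text
yaw -155.0 shift [-0.0005  0.0014  0.1527] turn [-0.1  -0.18  0.02] F [ 0.2 -0.3 -3.1] pos [438.5 374.  261.7] t 20.1 w 16.873054382683648 59.711681269691326 q6 -2.12
```

View pics/v7.png

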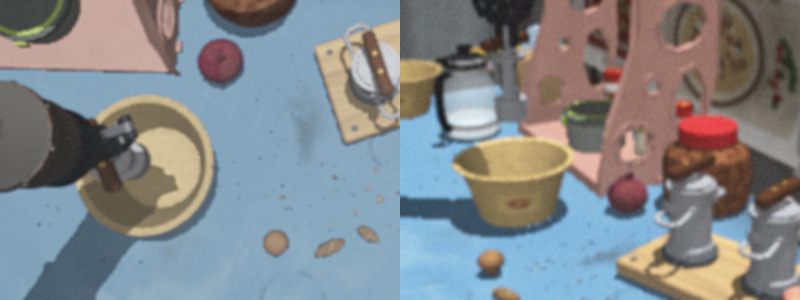

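In the top half the head hangs over the basin near (133,160), shifted outward by its height. In the side half it hangs at (510,100), above the rim centre (513,160). It is aligned, so I lower it.

Request:
servo_tool --pt "0 0 0.001 0.04 0 0 0" --pt "0 0 0.001 0.08 0 0 0" --pt "0 0 0.001 0.11 0 0 0" --pt "0 0 0.001 0.13 0 0 0" --pt "0 0 0.001 0.143 0 0 0" --pt "0 0 0.001 0.148 0 0 0" --pt "0 0 0.001 0.148 0 0 0"

```text
clock: 21.08
position: [438.8, 375.5, 115.8]
ee_rot: [-0.217, 0.976, 0.0, 0.0]
contact_force: [0.3, -0.4, -2.7]
gripper_width: 16.6
grasp_force: 59.7
```

Request:
servo_tool --pt "0 0 0 0.0015 0 0 0" --pt "0 0 0 0.003 0 0 0" --pt "0 0 0 0.003 0 0 0"

```text
clock: 21.45
position: [438.5, 375.5, 112.5]
ee_rot: [-0.217, 0.976, 0.0, 0.0]
contact_force: [1.0, 0.1, -3.1]
gripper_width: 16.8
grasp_force: 59.7
```

Request:
servo_tool --pt "0 0 0 0.001 0 0 0" --pt "0 0 0 0.002 0 0 0" --pt "0 0 0 0.003 0 0 0" --pt "0 0 0 0.003 0 0 0"

```text
clock: 21.95
position: [438.5, 375.5, 109.2]
ee_rot: [-0.217, 0.976, -0.0, -0.0]
contact_force: [-0.0, -0.4, -3.6]
gripper_width: 16.6
grasp_force: 59.7
```

Request:
servo_tool --pt "0 0 0 0.001 0 0 0" --pt "0 0 0 0.0015 0 0 0" --pt "0 0 0 0.0015 0 0 0"

```text
clock: 22.32
position: [438.8, 375.6, 109.0]
ee_rot: [-0.217, 0.976, 0.0, 0.001]
contact_force: [-1.9, -1.8, 5.5]
gripper_width: 16.8
grasp_force: 60.9
```

Contact with the floor of the basin, so I release and retreat.

Request:
servo_tool --pt "0.2 0 0 0 0 0 0" --pt "0.4 0 0 0 0 0 0" --pt "0.6 0 0 0 0 0 0" --pt "0.6 0 0 -0.02 0 0 0" --pt "0.8 0 0 -0.06 0 0 0" --pt "1 0 0 -0.12 0 0 0" --pt "1 0 0 -0.15 0 0 0" --pt "1 0.06 0 -0.15 0 0 0" --pt "1 0.06 0 -0.15 0 0 0"

```text
clock: 23.45
position: [381.3, 347.8, 257.6]
ee_rot: [-0.217, 0.976, -0.0, -0.001]
contact_force: [0.2, 0.2, -0.1]
gripper_width: 85.4
grasp_force: 0.0
```

```bash
python3 - <<'E'
from h import *
np.set_printoptions(precision=1,suppress=True)
s=arm.read_state();a=arm.get_image('top');b=arm.get_image('side');w=arm.get_image('wrist');plan(438,375,109,-155,s);save(a,'t8')
A=cv2.resize(a['color'][130:320,90:400],(640,400));B=cv2.resize(b['color'][120:310,160:420],(640,460))
W=cv2.resize(w['color'],(533,400))
v=np.vstack([np.hstack([A,W]),np.hstack([B,np.zeros((460,533,3),np.uint8)])])
cv2.imwrite('pics/v8.png',cv2.resize(v,(800,586),interpolation=cv2.INTER_AREA)[...,::-1])
E
```

```text
yaw -154.9 shift [-0.1  0.   0.1] turn [ 0.  -0.1  0.1] F [ 0.2  0.2 -0.1] pos [381.3 347.8 257.6] t 23.45 w 85.38450045673574 0.0 q6 -2.19
```

View pics/v8.png

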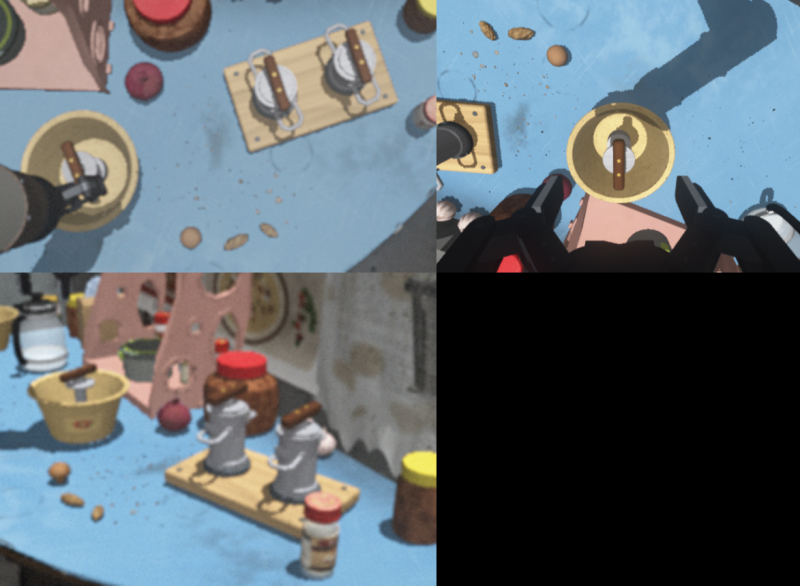

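Piston C stands upright in the basin (wrist panel at (618,160)). Both other pistons sit in the barrels with their bars along the handles. I'll check angle and height numerically.

```bash
python3 - <<'E'
from h import *
np.set_printoptions(precision=2,suppress=True)
t=arm.get_image('top');s=arm.get_image('side');save(s,'s9')
sx,sy=310/640/ (800/1173),0
f=lambda x,y:(90+x*1.466*310/640,130+y*1.466*190/400)
g=lambda x,y:(160+x*1.466*260/640,120+(y-272)*1.466*190/460)
def bar(img,c,w=22,sat=0.3):
    x0,y0=int(c[0]-w),int(c[1]-w);p=cv2.GaussianBlur(img,(3,3),0)[y0:y0+2*w,x0:x0+2*w].astype(int)
    m=((p[...,0]-p[...,2]>20)&(p[...,0]<140)).astype(np.uint8)
    n,l,st,ce=cv2.connectedComponentsWithStats(m);k=l[w-1:w+2,w-1:w+2].max()
    q=np.argwhere(l==k)[:,::-1]+[x0,y0];c=q.mean(0);return c,np.linalg.svd(q-c,full_matrices=False)[2][0],len(q)
for n,a,b in [('A',(276,82),(226,393)),('B',(357,55),(300,414))]:
    c,u,k=bar(t['color'],f(*a));c2,u2,k2=bar(s['color'],g(*b))
    P=atz(ray('top',t,c+10*u),165);Q=atz(ray('top',t,c-10*u),165);d=P-Q
    print(n,c,k,c2,k2,(P+Q)/2,'yaw',np.degrees(np.arctan2(d[1],d[0])),*tri([ray('top',t,c),ray('side',s,c2)]))
i=s['color'][200:290,250:350];cv2.imwrite('pics/v9.png',cv2.resize(i,(660,594),interpolation=cv2.INTER_CUBIC)[...,::-1])
E
```

```text
A [285.8  187.13] 242 [298.45 191.75] 643 [572.01  71.08 165.  ] yaw -158.71700532418333 [574.8   69.93 160.26] [np.float64(2.2082057196164513), np.float64(2.2082057196165406)]
B [343.96 168.09] 245 [338.9  205.04] 188 [616.53 -51.54 165.  ] yaw -159.46964361098748 [615.91 -51.19 160.32] [np.float64(1.8688559261839714), np.float64(1.868855926184019)]
```

View pics/v9.png

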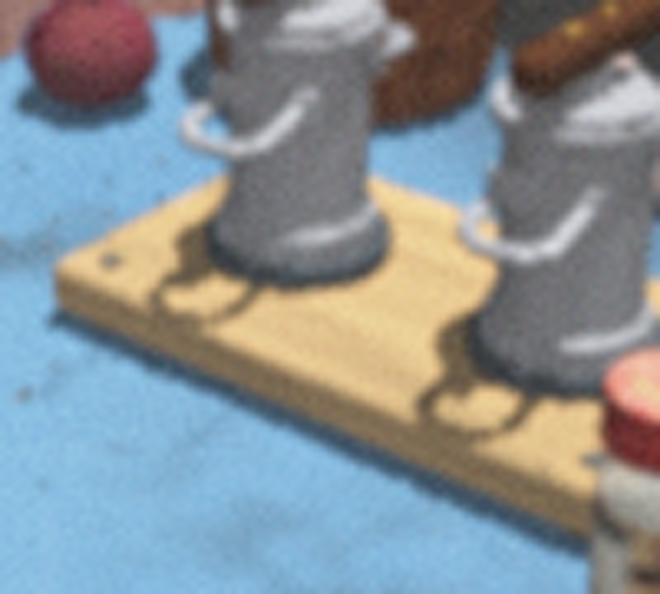

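The crop shows both collars lying on the rims with no stem visible between. Bar angles are within about 1° of the handles and bar heights match the home position, so I hand in.

```bash
python3 -c "
from bench import arm
print(arm.job_done())"
```

```text
the job is handed in; nothing more can be done
None
```

The job is handed in, about 24 s in: piston A (at the basin end of the row) is fully home in the left barrel and piston B (middle) in the right, bars within about 1.2° of the handles; piston C stands upright in the basin, taken as the 48 mm one because A and B each slid freely home, not tried in a barrel itself; nothing was knocked over.

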